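# Set the board carrier to width with its hand crank

## Task

Set the board carrier to width for the board lying in it: take the crank's grip and wind anticlockwise (seen from above) until the moving rail is just up against its outer stop - feel for it, do not force the crank - then wind clockwise exactly three full turns from there, so that the rail's groove takes the board's free edge. Then swing the clamp lever on the rail clockwise all the way round to lock the rail, leaving the crank and the board as they are.

Things in the scene. Friction and masses are not known exactly. Their poses are not given: they have to be found in the camera images.
- carrier: Bench board carrier: black base plate 182 (x) by 226 (y) mm on feet, its top 20 mm up; origin at the bench under the plate, plate y -110 to +116 mm. Fixed channel rail along x at its +y side, moving rail along x at y about -20 mm (rails 55 mm high), gear head with hand crank at its -y side. Turned up to 0.2 rad; does not move.
- crank_centre (a point): Point on the crank's upright axis on top of the gear head, at carrier x 0, y -82, z 75 mm. The grip circles this axis at a radius of 38 mm, level.
- grip_mid (a point): Point on the axis of the crank's upright black grip, 118 mm above the bench: a round bar 17 mm across, 46 mm tall, reaching 26 mm below and 20 mm above this point, free to spin on its pin. Under it the steel crank arm, top 91 mm above the bench.
- crank: Crank arm with the grip at its end; origin on the crank's axis, x points along the arm to the grip. Clockwise from above moves the rail in towards the board, 2 mm a turn; about 2 N at the grip turns it. It starts a quarter to nine tenths of a turn in from the stop, which is felt as a firm end to anticlockwise turning. At which angle of the arm the stop comes differs each time.
- crank_hub: Dark round collar 28 mm across under the crank arm, turning with the screw. A rubber coupling joins arm and collar: it winds up 1 degree for each 1.4 N at the grip (79 N per rad), springs back, and is overstrained past 18 degrees (about 25 N). Its x axis lies along the arm while no load acts.
- rail_mark (a point): Point on the moving rail, mid-length, upper edge of its inner face. Shifts along the carrier's y with the rail, only 2 mm a turn, so readings are too coarse to count turns by.
- lever_pivot (a point): Point on the clamp lever's upright axis, 70 mm above the bench, at the moving rail's -x end; moves with the rail.
- lever_tip (a point): Centre of the black ball (14 mm) at the end of the clamp lever, 58 mm out from its axis, 82 mm above the bench. The arm is a round bar 10 mm thick, rising from 71 mm above the bench near the axis to 82 mm.
- clamp_lever (a joint): Clamp lever's angle in rad: 0 = free, pointing along the carrier's -x; grows clockwise from above to its firm stop at 1.4, pointing nearly to +y (locked). Starts at 0 to 0.25; about 1 to 2 N at its end moves it and it stays where left.
- board: Green circuit board 110 by 135 mm with fuse clips and capacitors, up to 70 mm above the bench, lying loose in the carrier on support pillars, one long edge in the fixed rail. Origin at the middle of its underside.
There are look-alikes about, which are no part of the job. Of the things that look like the board, the larger one is meant.

How it is judged (in metres and radians):
On the way, in this order (a step that is already met when the one before it is completed fails the run):
1. the moving rail is wound out against its stop (y of rail_mark in the frame of carrier below -0.02045 m), for 0.1 s.
2. the crank is wound in three full turns from the stop (y of rail_mark in the frame of carrier between -0.01465 and -0.01435 m), for 0.3 s.
3. the clamp lever is swung home (value of joint clamp_lever above 1.2 rad), for 0.1 s.
At the end, for the whole second after the job is handed in: The moving rail stands 6 mm in from its outer stop, within 0.15 mm (three turns of the crank, within about 27 degrees), the clamp lever is past 1.2 rad of its 1.4, the board lies still within 5 mm of where it lay, and everything is let go (all of step 2 and value of joint clamp_lever above 1.2 rad and distance of board from where it was at the start of the episode below 0.005 m and linear speed of board below 0.01 m/s); the robot touches nothing.
It fails at once if the crank is forced: its rubber coupling wound up by more than 18 degrees (about 25 N at the grip) (angle between the x axis of crank and the x axis of crank_hub, either way round above 0.31 rad).
It fails at once if the board is shoved or lifted by more than 6 mm (distance of board from where it was at the start of the episode above 0.006 m).
It also fails if it takes over 69 s, if anything falls off the work surface, if the arm or the gripper's body presses on something with over 40 N, if the wrist force passes 120 N, or if a joint passes its speed limit or range.

## Robot

A 6-joint arm with a two-finger parallel gripper is mounted at the origin on the work surface; the furniture and walls round the work are solid. World frame = base frame: x ahead of the robot, y to its left, z up, the work surface at z = 0. Lengths are in mm, angles in rad, forces in N, time in s.
With the tool pointing down it reaches from about 400 to 925 mm from the base axis. Payload 12.5 kg.
Tool frame: the origin (TCP) lies at the very end of the fingers, on their centre line; the grasp point (between the pads) lies 19 mm behind it; z points along the fingers, x is the direction in which the jaws open and shut, and the axes are right-handed (so a half turn about z gives the same grasp; the last joint's range is limited). The gripper opens to 95 mm and grips with 3 to 60 N. Pads are 20 mm wide; open, the fingers measure 119 mm over their backs; the gripper's body (75 mm by 180 mm) begins 59 mm behind the grasp point.
Start: joints at [-1.382, 0.491, 1.559, -0, 1.092, -0.106], TCP at [181.616, -598.049, 214.661] pointing down, gripper open.
Joint ranges: [-3.1, 3.1], [-0.84, 2.19], [0.05, 2.79], [-1.13, 4.28], [0.06, 2.93], [-2.69, 2.69]. Speed limits (rad/s): [2.22, 2.22, 2.79, 3.14, 3.14, 3.14].

## Interface

Orientations are given as [roll, pitch, yaw] about the fixed x, y, z axes, in that order (R = Rz(yaw) Ry(pitch) Rx(roll)).
In Python, from cell import env gives the robot as it stands.
- The arm moves only by the tool arm_command, never from a script. Its argument "motion" is one flat list of numbers, 7 for each row, row after row: the opening, from -1 (shut) to 1 (fully open), then the shift along the tool's x, y, z in mm, then the turn, a rotation vector about the tool's x, y, z in degrees. In form: [fingers, dx, dy, dz, rx, ry, rz, fingers, dx, dy, dz, rx, ry, rz, ...]. A call has 1 to 20 rows; each row is the pose to reach, as a shift and turn from the pose commanded when the call began, along the tool's axes at that moment; what a row does not reach only later rows make up. A row lasts 1/10 s, in which the tool goes at most 50 mm and 8.59 degrees, less where a joint would pass 70% of its speed; a pose out of reach is approached as far as the arm can. A call with a gripper value outside its range is refused whole. The fingers move at their own pace and stop on an object; the grip force is fixed at half the most. Time passes only in rows, so rows that repeat a pose let the fingers close. It gives the time, the measured TCP pose, the force and the opening at its end, in the units of the state.
- env.state(): the state, without advancing time (a new reading comes with each control period).
- env.read_camera(name): name is "side" or "top"; returns (picture, depth): 400x640x3 uint8, red, green, blue; 400x640 float32, mm along the optical axis (not along the pixel's ray), 0 where there is no reading.
- env.calibration(name): a dict with "fx", "fy", "cx", "cy" (pixels), "cam_to_world" (4x4, takes a point from camera to world coordinates). Camera axes: x right, y down, z forward; pixel columns grow to the right and rows downward; lengths in mm; the calibration is good to about 2 mm. A picture is of the moment at which its call begins. calibration takes no time and is no camera call.
- env.job_done(): hands the job in, once; it reports no verdict.
Trained networks look in the newest picture that a camera, given by its name, has taken for a name from the list of things; names that differ only in an ending like _2 or _b are one class to them, and where a whole thing is asked for, a point or a joint stands for the part that bears it (a point fixed in the world has none). Each returns a list of dicts, best first, with "confidence" (0 to 1); they miss things now and then, are a little off and sometimes report something else, mostly with a low value. They report only what shows in the picture. A call takes as long as a camera call. They do not tell look-alikes from the thing itself.
- env.recognise(camera, label): "location" ([column, row] in pixels, amid what is visible of it).
- env.silhouettes(camera, label): "region" (400x640 bool, what is visible of it) and "location" ([column, row] in pixels, amid what is visible of it).
- env.spot_point(camera, label): "location" ([column, row] in pixels: a listed point, or the origin of a listed thing).
The state is a dict: "t": time; "joints": joint angles; "qvel": joint speeds; "tau": joint torques, N m; "eef_pos": TCP position; "tcp_rot": TCP orientation; "ft_force": force on the tool from outside, world axes, zero at the start; "moment": the same for the moment, N m; "opening": opening from 0.0 (shut) to 1.0 (fully open).
Only numpy, scipy, OpenCV 4.12 (cv2) and the standard library are available. Lean on these libraries where they do the work, as an engineer would, in place of code of your own. Each camera call takes 0.05 s, during which the arm holds its last target.

## Working session

There is one attempt and no reset: what is moved stays moved. The work goes in short steps, Python scripts to look and compute and a tool call to move; the robot and the scene stay as the last step left them, time stands still between calls to the robot, and variables do not carry over. Pictures are saved under pics/ and viewed, and the job is handed in when it is done.

Besides the shell and the picture viewer there is one more tool, called by a JSON object that holds its "op" and its "data", one argument or row to a line. arm_command: Moves the arm, as the interface text tells. Its arguments: {"type":"object","properties":{"motion":{"type":"array","items":{"type":"number"}}},"required":["motion"]}

```bash
ls; mkdir -p pics; python3 - <<'E'
from cell import env
import cv2
for c in ("side","top"):
    p,d=env.read_camera(c); cv2.imwrite(f"pics/{c}0.png",cv2.cvtColor(p,cv2.COLOR_RGB2BGR))
    k=env.calibration(c); print(c,k)
    for l in ["carrier","crank_centre","grip_mid","crank","crank_hub","rail_mark","lever_pivot","lever_tip","board"]:
        print(l,[(r["location"],round(r["confidence"],2)) for r in env.spot_point(c,l)][:4])
print(env.state())
E
```

```text
pics
side {'fx': 363.88668644711953, 'fy': 363.88668644711953, 'cx': 310.2836670207232, 'cy': 200.15755192752437, 'cam_to_world': array([[ 9.88378153e-01, -1.02324053e-01,  1.12420704e-01,
         3.22753755e+02],
       [-1.51933611e-01, -6.40708212e-01,  7.52601597e-01,
        -7.61243682e+02],
       [-4.98037721e-03, -7.60935460e-01, -6.48808462e-01,
         6.52202898e+02],
       [ 0.00000000e+00,  0.00000000e+00,  0.00000000e+00,
         1.00000000e+00]])}
carrier [([369.7, 211.8], 0.78)]
crank_centre [([380.9, 208.6], 0.56)]
grip_mid [([386.3, 186.7], 0.57)]
crank []
crank_hub [([380.3, 211.9], 0.49)]
rail_mark [([376.1, 198.6], 0.71)]
lever_pivot [([339.8, 197.9], 0.55)]
lever_tip [([316.3, 193.8], 0.71)]
board [([240.7, 282.5], 0.81), ([366.9, 189.7], 0.75)]
top {'fx': 445.4112345291608, 'fy': 445.4112345291608, 'cx': 319.01556778233515, 'cy': 192.26062203911889, 'cam_to_world': array([[-4.02378855e-03, -9.82197617e-01,  1.87807485e-01,
         2.39576262e+02],
       [-9.99648219e-01,  8.87436071e-03,  2.49936945e-02,
        -1.52103392e+02],
       [-2.62154185e-02,
[... 455 characters left out ...]
 [([280.1, 132.3], 0.84)]
{'t': 1.0, 'joints': array([-1.38158454e+00,  4.90916145e-01,  1.55893421e+00, -1.74981553e-05,
        1.09168581e+00, -1.05571419e-01]), 'qvel': array([ 1.25500952e-04, -1.62758627e-03,  4.80210820e-06, -5.00732477e-04,
        8.36819977e-05,  3.14089277e-04]), 'tau': array([-2.32534103e-04, -6.12475991e+01, -2.58430606e+01,  6.93364581e-02,
        4.46601422e-02, -1.77491250e-05]), 'eef_pos': array([ 181.61830869, -598.03422388,  214.63910993]), 'tcp_rot': array([ 3.14157126e+00, -5.45366018e-05, -1.27600506e+00]), 'ft_force': array([ 0.19976113, -0.49356855, -0.93231624]), 'moment': array([-0.00718322,  0.00067742,  0.05165888]), 'opening': 0.9993199415310053}
```

View pics/side0.png

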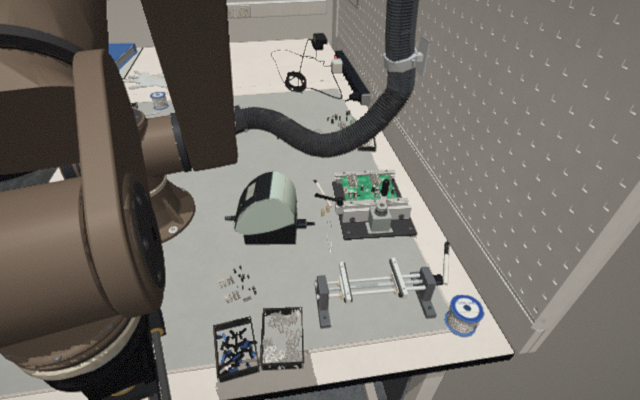

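View pics/top0.png

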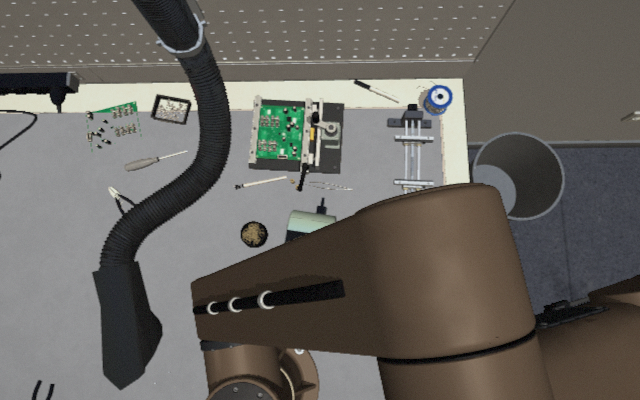

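```bash
python3 - <<'E'
import cv2
a=cv2.imread("pics/top0.png")[60:240,220:400]; cv2.imwrite("pics/topc.png",cv2.resize(a,None,fx=3.3,fy=3.3,interpolation=cv2.INTER_CUBIC))
a=cv2.imread("pics/side0.png")[130:260,280:460]; cv2.imwrite("pics/sidec.png",cv2.resize(a,None,fx=4,fy=4,interpolation=cv2.INTER_CUBIC))
E
```

```text
(no output)
```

View pics/topc.png

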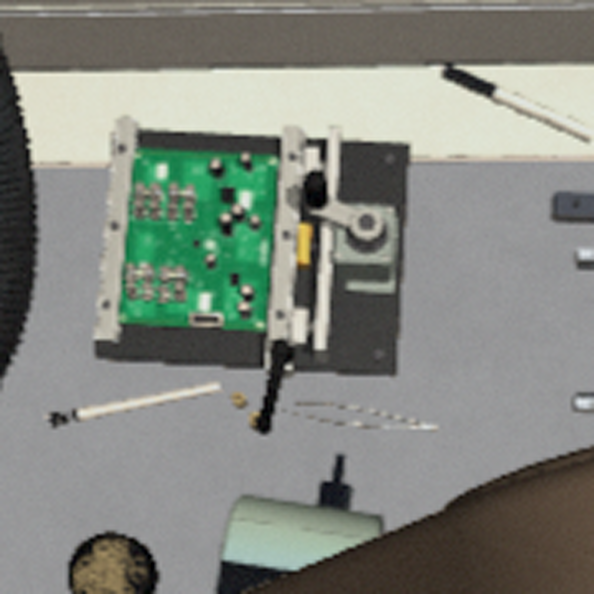

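View pics/sidec.png

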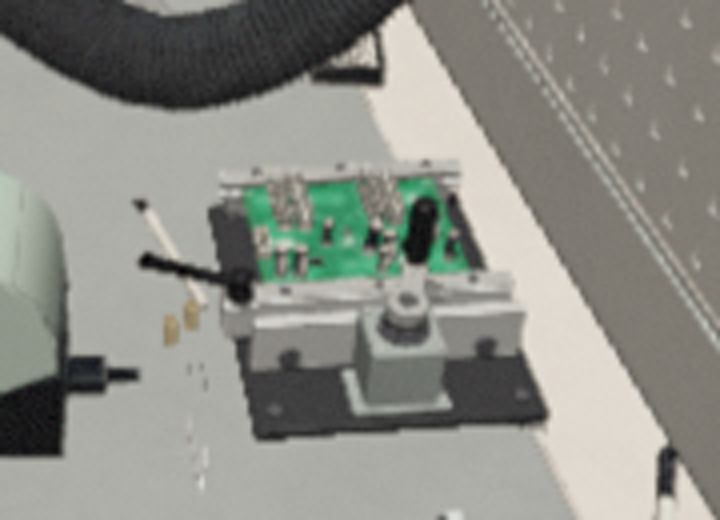

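The things that could be mistaken for the target, by pixel in the top view:
- **Board:** (280,132) is the larger one and lies in the carrier. (112,125) is a loose look-alike.
- **Crank and carrier:** the gear-head crank is at (333,128), with its black grip at (316,116). The rod fixture at (412,150), with its own handle, is the look-alike.
- **Lever:** it has a black ball at about (299,188). The black lugs near (322,205) belong to a different tool.

By the description I choose the carrier at (280–340, 95–175). The crop confirms the grey gear head, steel arm, black grip and lever. Next I'll work out the geometry.

```bash
cat > h.py <<'E'
import numpy as np
from cell import env
def ray(c,uv):
    k=env.calibration(c);T=k["cam_to_world"]
    d=np.array([(uv[0]-k["cx"])/k["fx"],(uv[1]-k["cy"])/k["fy"],1.0])
    return T[:3,3],T[:3,:3]@d
def onz(c,uv,z):
    o,d=ray(c,uv);return o+d*(z-o[2])/d[2]
def cloud(c,depth):
    k=env.calibration(c);T=k["cam_to_world"]
    v,u=np.mgrid[0:400,0:640]
    P=np.stack([(u-k["cx"])/k["fx"]*depth,(v-k["cy"])/k["fy"]*depth,depth],-1)
    return P@T[:3,:3].T+T[:3,3]
def proj(c,P):
    k=env.calibration(c);T=k["cam_to_world"];q=T[:3,:3].T@(np.asarray(P)-T[:3,3])
    return np.array([k["fx"]*q[0]/q[2]+k["cx"],k["fy"]*q[1]/q[2]+k["cy"]])
E
python3 - <<'E'
from h import *
S={"crank_centre":((380.9,208.6),(331.2,130),75),"grip":((386.3,186.7),(313.3,115.3),118),"hub":((380.3,211.9),(333.7,128.1),75),"rail":((376.1,198.6),(303.4,129.7),55),"piv":((339.8,197.9),(304.3,167),70),"tip":((316.3,193.8),(298.7,188.2),82)}
for n,(s,t,z) in S.items(): print(n,onz("side",s,z).round(1),onz("top",t,z).round(1))
import cv2
for c in("top","side"):
    p,d=env.read_camera(c);np.save(f"{c}.npy",d);P=cloud(c,d)
    for l in("carrier","board","crank","crank_hub","lever_tip"):
        for r in env.silhouettes(c,l)[:3]:
            m=r["region"]&(d>0);Q=P[m]
            print(c,l,round(r["confidence"],2),r["location"],m.sum(),np.percentile(Q,[2,50,98],axis=0).round(0).tolist() if m.any() else 0)
            if l=="carrier" : np.save(f"{c}_car.npy",r["region"])
P=cloud("top",np.load("top.npy"))
for u,v in [(320,60),(320,75),(320,85),(210,80),(190,130),(230,100)]: print((u,v),P[v,u].round(0))
# rails: points with z 48..62 near carrier
m=(P[...,2]>47)&(P[...,2]<60)&(P[...,0]>520)&(P[...,0]<760)&(abs(P[...,1]+130)<140)
v,u=np.nonzero(m)
out=np.zeros((400,640),np.uint8);out[m]=255
cv2.imwrite("pics/rails.png",cv2.resize(out[60:240,220:400],None,fx=3.3,fy=3.3,interpolation=0))
E
```

```text
crank_centre [ 583.8 -148.7   75. ] [ 579.6 -155.9   75. ]
grip [ 600.  -121.5  118. ] [ 600.4 -115.5  118. ]
hub [ 578.9 -159.8   75. ] [ 584.2 -161.8   75. ]
rail [592.2 -88.8  55. ] [588.1 -89.2  55. ]
piv [497.3 -88.9  70. ] [492.1 -92.5  70. ]
tip [439.9 -78.3  82. ] [439.5 -80.5  82. ]
top carrier 0.71 [309.9, 141.4] 4347 [[472.0, -183.0, 4.0], [562.0, -110.0, 25.0], [676.0, 35.0, 95.0]]
top board 0.57 [278.9, 136.2] 2357 [[520.0, -85.0, 42.0], [585.0, -33.0, 47.0], [650.0, 19.0, 67.0]]
top crank 0.66 [317.6, 124.7] 245 [[569.0, -165.0, 61.0], [588.0, -137.0, 92.0], [603.0, -114.0, 140.0]]
top crank 0.49 [278.5, 133.5] 2346 [[521.0, -85.0, 42.0], [584.0, -33.0, 47.0], [650.0, 19.0, 67.0]]
top crank_hub 0.7 [325.2, 123.2] 228 [[569.0, -165.0, 80.0], [587.0, -139.0, 92.0], [599.0, -115.0, 140.0]]
top lever_tip 0.6 [300.7, 175.5] 120 [[435.0, -101.0, 63.0], [472.0, -90.0, 77.0], [498.0, -81.0, 89.0]]
side carrier 0.84 [372.5, 216.1] 3580 [[474.0, -185.0, 13.0], [569.0, -134.0, 41.0], [673.0, 30.0, 110.0]]
side board 0.94 [360.7, 186.1] 1107 [[522.0, -79.0, 43.0], [577.0, -29.0, 47.0], [650.0, 24.0, 68.0]]
side board 0.77 [233.4, 280.0] 285 [[201.0, -305.0, -0.0], [228.0, -259.0, 9.0], [274.0, -229.0, 17.0]]
side crank 0.55 [385.1, 194.8] 263 [[572.0, -167.0, 46.0], [592.0, -129.0, 94.0], [638.0, -27.0, 138.0]]
side crank_hub 0.84 [383.0, 201.0] 292 [[570.0, -169.0, 45.0], [590.0, -130.0, 92.0], [628.0, -64.0, 136.0]]
side crank_hub 0.37 [361.6, 187.0] 1112 [[523.0, -83.0, 43.0], [581.0, -29.0, 47.0], [651.0, 23.0, 69.0]]
side lever_tip 0.64 [327.5, 198.4] 103 [[438.0, -103.0, 60.0], [471.0, -93.0, 75.0], [498.0, -86.0, 87.0]]
(320, 60) [ 743. -131.  104.]
(320, 75) [ 746. -129.   18.]
(320, 85) [ 729. -128.   -4.]
(210, 80) [640.  93. 224.]
(190, 130) [610. 203.   0.]
(230, 100) [689. 104.   0.]
```

View pics/rails.png

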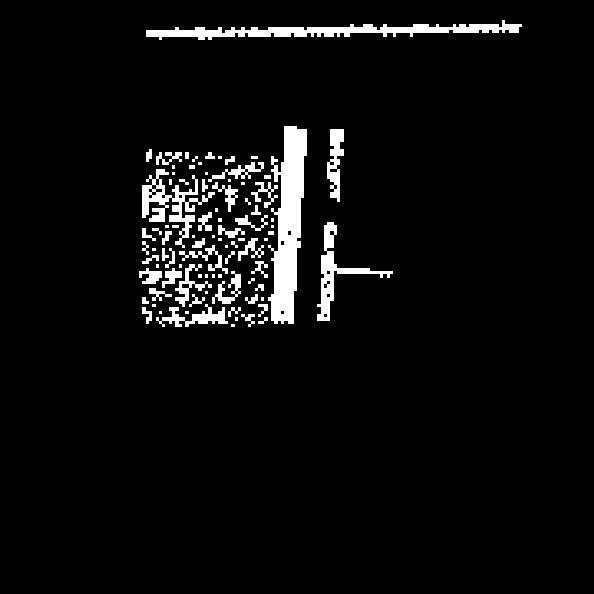

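```bash
python3 - <<'E'
from h import *
for c in("top","side"):
    P=cloud(c,np.load(f"{c}.npy"))
    z=P[...,2]
    reg=(P[...,0]>500)&(P[...,0]<660)&(P[...,1]>-200)&(P[...,1]<-60)
    g=P[reg&(z>100)&(z<150)]; gt=P[reg&(z>134)&(z<145)]
    print(c,"grip",g.mean(0).round(1),np.percentile(g,[3,97],axis=0).round(1).tolist(),"top",gt.mean(0).round(1),len(gt))
    a=P[reg&(z>84)&(z<98)]; print("arm",a.mean(0).round(1),np.percentile(a,[2,98],axis=0).round(1).tolist())
    # moving rail top
    rl=P[(z>50)&(z<58)&(P[...,0]>500)&(P[...,0]<665)&(P[...,1]>-115)&(P[...,1]<-70)]
    x,y=rl[:,0],rl[:,1]
    A=np.polyfit(x,y,1)
    for _ in range(5):
        k=abs(y-np.polyval(A,x))<8; A=np.polyfit(x[k],y[k],1)
    print("rail slope",A,"yaw",np.arctan(A[0]),x.min(),x.max(),k.sum())
    l=P[(z>60)&(z<95)&(P[...,0]>420)&(P[...,0]<515)&(P[...,1]>-130)&(P[...,1]<-50)]
    b=l[l[:,0]<447];print("lever",np.polyfit(l[:,0],l[:,1],1),"ball",b.mean(0).round(1),b.min(0).round(0),b.max(0).round(0))
# carrier mask min-area at base? plate corners
import cv2
P=cloud("top",np.load("top.npy"));m=(P[...,2]>14)&(P[...,2]<26)&(P[...,0]>450)&(P[...,0]<700)&(P[...,1]>-220)&(P[...,1]<70)&np.load("top_car.npy")
q=P[m][:,:2].astype(np.float32);print(cv2.minAreaRect(q))
E
python3 - <<'E'
import cv2
a=cv2.imread("pics/top0.png")[100:160,295:345]; cv2.imwrite("pics/tc2.png",cv2.resize(a,None,fx=10,fy=10,interpolation=cv2.INTER_CUBIC))
E
```

```text
top grip [ 592.2 -121.4  127.2] [[587.5, -128.7, 102.9], [600.4, -113.4, 140.5]] top [ 594.3 -121.4  137.4] 33
arm [ 583.2 -145.8   90.9] [[569.1, -164.7, 85.5], [596.6, -116.4, 97.0]]
rail slope [ -0.07505514 -52.76770117] yaw -0.07491467584181645 501.19500644171455 664.3465976119185 383
lever [-0.21034196  8.31135284] ball [438.9 -84.2  86.5] [432. -89.  82.] [447. -79.  90.]
side grip [ 595.1 -125.5  121.5] [[588.8, -130.1, 101.9], [603.6, -117.9, 138.5]] top [ 596.3 -122.7  136.3] 25
arm [ 585.4 -147.8   91. ] [[570.8, -167.7, 84.6], [601.5, -121.8, 96.6]]
rail slope [-5.92506837e-02 -6.53885821e+01] yaw -0.05918149337296189 500.74378705487027 664.8413910879476 254
lever [-0.21456553  7.91940752] ball [440.3 -87.3  84.2] [433. -92.  75.] [447. -83.  89.]
((565.0358276367188, -69.62457275390625), (225.7393341064453, 225.4716796875), 85.8807601928711)
```

View pics/tc2.png

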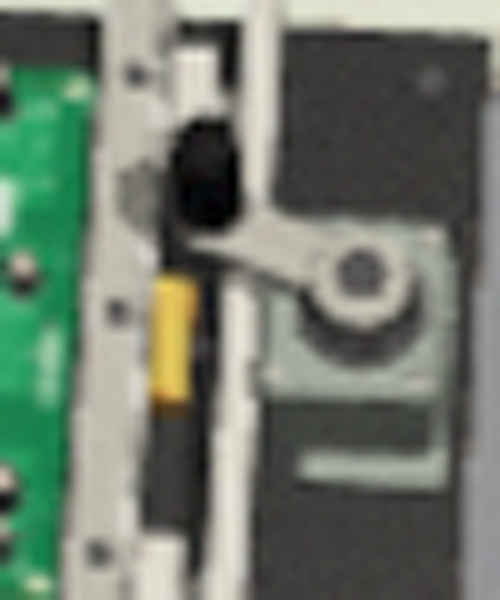

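```bash
python3 - <<'E'
from h import *
print("hub top",onz("top",(331.,127.3),93))
print("side hub bolt",onz("side",(280+405/4,130+302/4),93), "hub pix side crop 405,302")
print("grip top top", onz("top",(295+20.8,100+14.5),138), onz("side",(280+424/4,130+204/4),138))
E
```

```text
hub top [ 580.05549906 -155.39304895   93.        ]
side hub bolt [ 579.68026973 -157.52728252   93.        ] hub pix side crop 405,302
grip top top [ 594.64575867 -121.80408847  138.        ] [ 595.51807966 -124.82338865  138.        ]
```

{"op": "arm_command", "data": {
  "motion": [1,-335,-534,0,0,0,-73.1,1,-335,-534,0,0,0,-73.1,1,-335,-534,0,0,0,-73.1,1,-335,-534,0,0,0,-73.1,1,-335,-534,0,0,0,-73.1,1,-335,-534,0,0,0,-73.1,1,-335,-534,0,0,0,-73.1,1,-335,-534,0,0,0,-73.1,1,-335,-534,0,0,0,-73.1,1,-335,-534,0,0,0,-73.1,1,-335,-534,0,0,0,-73.1,1,-335,-534,0,0,0,-73.1,1,-335,-534,0,0,0,-73.1,1,-335,-534,0,0,0,-73.1,1,-335,-534,0,0,0,-73.1]
}}

```text
t: 3.1
eef_pos: [595.2, -121.9, 214.3]
tcp_rot: [3.141, 0.001, 0.001]
ft_force: [0.1, -0.5, -0.0]
opening: 0.999
```

```bash
python3 - <<'E'
from h import *
import cv2
ims=[]
for c,(v,u) in {"side":(80,270),"top":(60,230)}.items():
    p,d=env.read_camera(c); a=p[v:v+180,u:u+180]; ims.append(cv2.resize(a,(400,400),interpolation=cv2.INTER_CUBIC))
    for l in("grip_mid","crank_centre"): print(c,l,[(r["location"],round(r["confidence"],2)) for r in env.spot_point(c,l)][:2])
cv2.imwrite("pics/b1.png",cv2.cvtColor(np.hstack(ims),cv2.COLOR_RGB2BGR))
E
```

```text
side grip_mid [([387.0, 185.7], 0.62)]
side crank_centre [([382.0, 210.6], 0.66)]
top grip_mid []
top crank_centre []
```

View pics/b1.png

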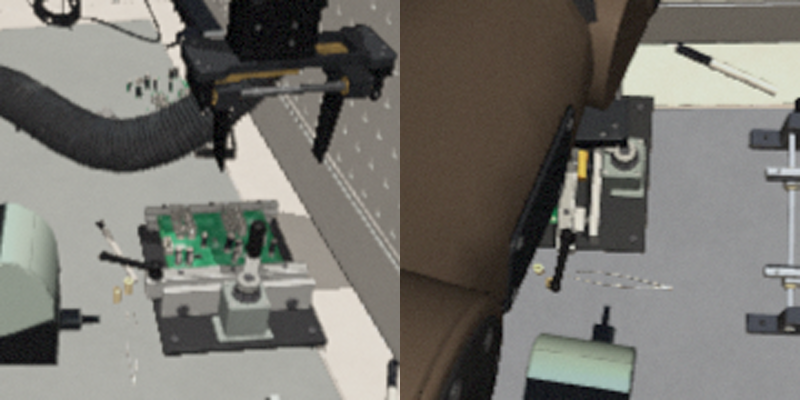

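The picture shows the open fingers straddling the crank grip at side px ~(387,186), with nothing below them except the grip. I'll go down and close.

{"op": "arm_command", "data": {
  "motion": [1,0,0,40,0,0,0,1,0,0,80,0,0,0,1,0,0,115,0,0,0,1,0,0,115,0,0,0,1,0,0,115,0,0,0,-1,0,0,115,0,0,0,-1,0,0,115,0,0,0,-1,0,0,115,0,0,0,-1,0,0,115,0,0,0,-1,0,0,115,0,0,0,-1,0,0,115,0,0,0,-1,0,0,115,0,0,0,-1,0,0,115,0,0,0]
}}

```text
t: 4.7
eef_pos: [595.2, -122.3, 99.6]
tcp_rot: [3.142, 0.0, -0.0]
ft_force: [-0.7, -0.4, 0.6]
opening: 0.385
```

```bash
python3 - <<'E'
from h import *
import cv2
p,d=env.read_camera("side"); a=p[110:240,290:470]; cv2.imwrite("pics/b2.png",cv2.cvtColor(cv2.resize(a,None,fx=4,fy=4,interpolation=cv2.INTER_CUBIC),cv2.COLOR_RGB2BGR))
s=env.state();print(s["t"],s["eef_pos"],s["ft_force"],s["moment"],s["opening"])
for l in("grip_mid","crank_centre"): print(l,[(r["location"],round(r["confidence"],2)) for r in env.spot_point("side",l)][:2])
E
```

```text
4.75 [ 595.22509439 -122.36735791   99.57563345] [ 0.36644373  0.50943979 -0.18637558] [-0.04286522 -0.16030816  0.01364339] 0.34562199244270486
grip_mid [([389.3, 184.9], 0.51)]
crank_centre [([380.2, 206.9], 0.76), ([366.7, 186.3], 0.41)]
```

View pics/b2.png

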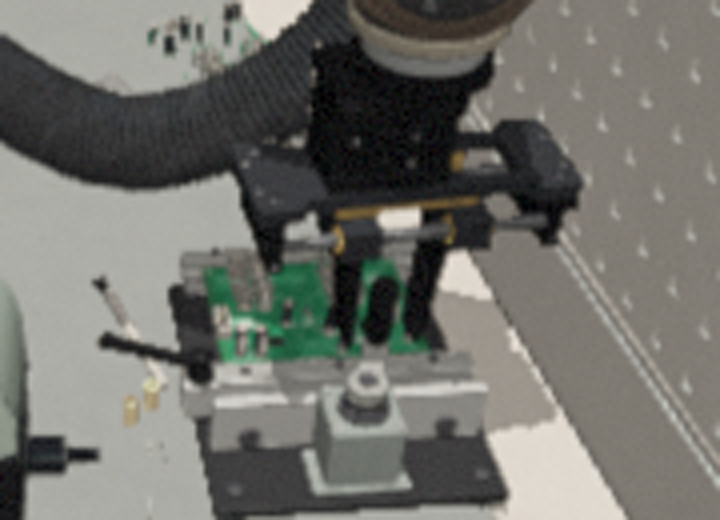

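The fingers are still closing around the grip. It sits between them at crop (378,310), which is px (384,187).

{"op": "arm_command", "data": {
  "motion": [-1,0,0,0,0,0,0,-1,0,0,0,0,0,0,-1,0,0,0,0,0,0,-1,0,0,0,0,0,0,-1,0,0,0,0,0,0,-1,0,0,0,0,0,0]
}}

```text
t: 5.45
eef_pos: [595.3, -122.4, 99.6]
tcp_rot: [3.141, -0.0, -0.0]
ft_force: [1.0, 0.4, -0.2]
opening: 0.172
```

```bash
python3 - <<'E'
from h import *
s=env.state();print(s["t"],s["eef_pos"],s["ft_force"],s["moment"],s["opening"])
E
```

```text
5.45 [ 595.33249441 -122.36262158   99.64642682] [ 1.04214637  0.36894084 -0.20473258] [-0.00393525 -0.39373333  0.00385678] 0.1723610681070768
```

```bash
cat >> h.py <<'E'
def arc(C,r,p0,angs,f=-1):
    # p0 commanded XY at call start ; tool x=+X, y=-Y
    o=[]
    for a in angs:
        a=np.radians(a);X=C[0]+r*np.cos(a);Y=C[1]+r*np.sin(a)
        o.append([f,round(X-p0[0],1),round(-(Y-p0[1]),1),0,0,0,0])
    print(str(sum(o,[])).replace(" ","") , "end",X.round(2),Y.round(2))
E
python3 - <<'E'
from h import *
arc((579.85,-157.1),38,(595.3,-122.4),[72,78,84,90,96,102,108,114,120,126,126])
E
```

```text
[-1,np.float64(-3.7),np.float64(-1.4),0,0,0,0,-1,np.float64(-7.5),np.float64(-2.5),0,0,0,0,-1,np.float64(-11.5),np.float64(-3.1),0,0,0,0,-1,np.float64(-15.4),np.float64(-3.3),0,0,0,0,-1,np.float64(-19.4),np.float64(-3.1),0,0,0,0,-1,np.float64(-23.4),np.float64(-2.5),0,0,0,0,-1,np.float64(-27.2),np.float64(-1.4),0,0,0,0,-1,np.float64(-30.9),np.float64(-0.0),0,0,0,0,-1,np.float64(-34.4),np.float64(1.8),0,0,0,0,-1,np.float64(-37.8),np.float64(4.0),0,0,0,0,-1,np.float64(-37.8),np.float64(4.0),0,0,0,0] end 557.51 -126.36
```

{"op": "arm_command", "data": {
  "motion": [-1,-3.7,-1.4,0,0,0,0,-1,-7.5,-2.5,0,0,0,0,-1,-11.5,-3.1,0,0,0,0,-1,-15.4,-3.3,0,0,0,0,-1,-19.4,-3.1,0,0,0,0,-1,-23.4,-2.5,0,0,0,0,-1,-27.2,-1.4,0,0,0,0,-1,-30.9,0,0,0,0,0,-1,-34.4,1.8,0,0,0,0,-1,-37.8,4.0,0,0,0,0,-1,-37.8,4.0,0,0,0,0]
}}

```text
t: 6.55
eef_pos: [557.1, -126.8, 99.6]
tcp_rot: [3.141, 0.0, -0.0]
ft_force: [2.6, -3.7, -2.6]
opening: 0.172
```

```bash
sed -i 's/round(X-p0\[0\],1)/float(round(X-p0[0],1))/; s/round(-(Y-p0\[1\]),1)/float(round(-(Y-p0[1]),1))/' h.py
cat >> h.py <<'E'
def st(C=(579.85,-157.1)):
    s=env.state();e=s["eef_pos"][:2]-C;a=np.arctan2(e[1],e[0]);F=s["ft_force"]
    print(round(s["t"],2),"eef",s["eef_pos"].round(2),"ang",np.degrees(a).round(2),"r",np.hypot(*e).round(2),"F",F.round(2),"Frad",round(F[0]*np.cos(a)+F[1]*np.sin(a),2),"Ftan",round(-F[0]*np.sin(a)+F[1]*np.cos(a),2),"mom",s["moment"].round(2),"op",round(s["opening"],3))
E
python3 - <<'E'
from h import *
st()
arc((579.85,-157.1),38,(557.5,-126.4),[132,138,144,150,156,156])
import cv2
p,d=env.read_camera("side"); a=p[110:240,290:470]; cv2.imwrite("pics/b3.png",cv2.cvtColor(cv2.resize(a,None,fx=4,fy=4,interpolation=cv2.INTER_CUBIC),cv2.COLOR_RGB2BGR))
E
```

```text
6.55 eef [ 557.07 -126.83   99.62] ang 126.97 r 37.89 F [ 2.65 -3.73 -2.63] Frad -4.57 Ftan 0.13 mom [-0.78 -0.59  0.  ] op 0.172
[-1,-3.1,2.5,0,0,0,0,-1,-5.9,5.3,0,0,0,0,-1,-8.4,8.4,0,0,0,0,-1,-10.6,11.7,0,0,0,0,-1,-12.4,15.2,0,0,0,0,-1,-12.4,15.2,0,0,0,0] end 545.14 -141.64
```

View pics/b3.png

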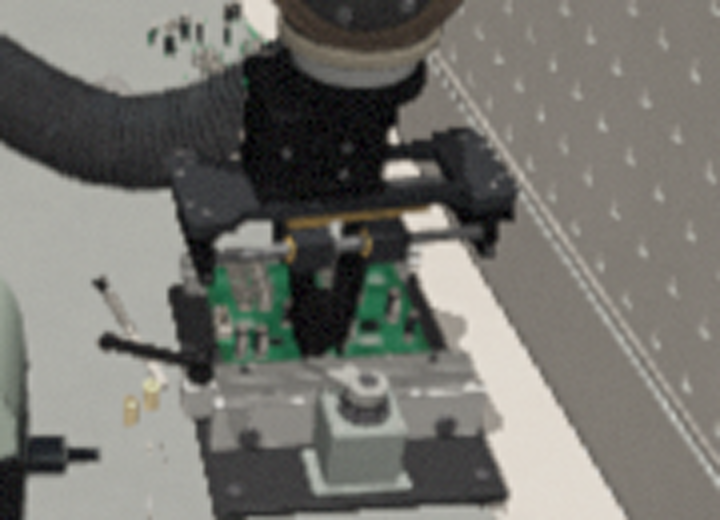

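The fingers hold the grip and the arm has swung with it; it now points up-left, at crop (330,370). I'll keep winding and watch the forces.

{"op": "arm_command", "data": {
  "motion": [-1,-3.1,2.5,0,0,0,0,-1,-5.9,5.3,0,0,0,0,-1,-8.4,8.4,0,0,0,0,-1,-10.6,11.7,0,0,0,0,-1,-12.4,15.2,0,0,0,0,-1,-12.4,15.2,0,0,0,0]
}}

```text
t: 7.2
eef_pos: [545.2, -141.9, 99.6]
tcp_rot: [3.141, -0.001, -0.001]
ft_force: [4.5, -2.5, -3.6]
opening: 0.17
```

```bash
python3 - <<'E'
from h import *
st()
arc((579.85,-157.1),38,(545.1,-141.6),[161,166,171,176,176])
E
```

```text
7.2 eef [ 545.23 -141.87   99.65] ang 156.26 r 37.82 F [ 4.47 -2.46 -3.58] Frad -5.09 Ftan 0.45 mom [-0.45 -1.06 -0.04] op 0.17
[-1,-1.2,3.1,0,0,0,0,-1,-2.1,6.3,0,0,0,0,-1,-2.8,9.6,0,0,0,0,-1,-3.2,12.8,0,0,0,0,-1,-3.2,12.8,0,0,0,0] end 541.94 -154.45
```

```bash
python3 - <<'E'
from h import *
arc((580.6,-157.5),38,(545.1,-141.6),[160,165,170,175,180,180])
E
```

```text
[-1,-0.2,2.9,0,0,0,0,-1,-1.2,6.1,0,0,0,0,-1,-1.9,9.3,0,0,0,0,-1,-2.4,12.6,0,0,0,0,-1,-2.5,15.9,0,0,0,0,-1,-2.5,15.9,0,0,0,0] end 542.6 -157.5
```

{"op": "arm_command", "data": {
  "motion": [-1,-0.2,2.9,0,0,0,0,-1,-1.2,6.1,0,0,0,0,-1,-1.9,9.3,0,0,0,0,-1,-2.4,12.6,0,0,0,0,-1,-2.5,15.9,0,0,0,0,-1,-2.5,15.9,0,0,0,0]
}}

```text
t: 7.8
eef_pos: [542.2, -157.9, 99.6]
tcp_rot: [3.141, 0.001, -0.0]
ft_force: [-1.1, 0.2, 2.0]
opening: 0.171
```

```bash
python3 - <<'E'
from h import *
st((580.6,-157.5))
arc((580.6,-157.5),38,(542.6,-157.5),[184,188,192,196,200,200])
E
```

```text
7.8 eef [ 542.24 -157.93   99.61] ang -179.36 r 38.37 F [-1.07  0.16  2.  ] Frad 1.07 Ftan -0.18 mom [-0.03 -0.02  0.01] op 0.171
[-1,0.1,2.7,0,0,0,0,-1,0.4,5.3,0,0,0,0,-1,0.8,7.9,0,0,0,0,-1,1.5,10.5,0,0,0,0,-1,2.3,13.0,0,0,0,0,-1,2.3,13.0,0,0,0,0] end 544.89 -170.5
```

{"op": "arm_command", "data": {
  "motion": [-1,0.1,2.7,0,0,0,0,-1,0.4,5.3,0,0,0,0,-1,0.8,7.9,0,0,0,0,-1,1.5,10.5,0,0,0,0,-1,2.3,13.0,0,0,0,0]
}}

```text
t: 8.3
eef_pos: [544.7, -170.7, 99.6]
tcp_rot: [3.142, 0.0, -0.0]
ft_force: [-2.0, 2.1, 1.0]
opening: 0.171
```

```bash
python3 - <<'E'
from h import *
st((580.6,-157.5))
arc((580.6,-157.5),38,(544.9,-170.5),[204,208,212,216,220])
E
```

```text
8.3 eef [ 544.71 -170.68   99.59] ang -159.83 r 38.23 F [-1.99  2.09  1.02] Frad 1.14 Ftan -2.65 mom [0.27 0.23 0.02] op 0.171
[-1,1.0,2.5,0,0,0,0,-1,2.1,4.8,0,0,0,0,-1,3.5,7.1,0,0,0,0,-1,5.0,9.3,0,0,0,0,-1,6.6,11.4,0,0,0,0] end 551.49 -181.93
```

{"op": "arm_command", "data": {
  "motion": [-1,1.0,2.5,0,0,0,0,-1,2.1,4.8,0,0,0,0,-1,3.5,7.1,0,0,0,0,-1,5.0,9.3,0,0,0,0,-1,6.6,11.4,0,0,0,0]
}}

```text
t: 8.8
eef_pos: [551.6, -182.1, 99.6]
tcp_rot: [3.141, 0.0, -0.0]
ft_force: [-1.9, 1.0, 1.1]
opening: 0.173
```

```bash
python3 - <<'E'
from h import *
st((580.6,-157.5))
arc((580.6,-157.5),38,(551.5,-181.9),[224,228,232,236,240])
E
```

```text
8.8 eef [ 551.55 -182.08   99.61] ang -139.76 r 38.05 F [-1.89  1.01  1.12] Frad 0.79 Ftan -2.0 mom [0.14 0.31 0.05] op 0.173
[-1,1.8,2.0,0,0,0,0,-1,3.7,3.8,0,0,0,0,-1,5.7,5.5,0,0,0,0,-1,7.9,7.1,0,0,0,0,-1,10.1,8.5,0,0,0,0] end 561.6 -190.41
```

{"op": "arm_command", "data": {
  "motion": [-1,1.8,2.0,0,0,0,0,-1,3.7,3.8,0,0,0,0,-1,5.7,5.5,0,0,0,0,-1,7.9,7.1,0,0,0,0,-1,10.1,8.5,0,0,0,0]
}}

```text
t: 9.3
eef_pos: [561.8, -190.5, 99.6]
tcp_rot: [3.141, -0.0, -0.0]
ft_force: [-2.0, 0.6, 0.7]
opening: 0.172
```

```bash
python3 - <<'E'
from h import *
st((580.6,-157.5))
arc((580.6,-157.5),38,(561.6,-190.4),[244,248,252,256,260])
E
```

```text
9.3 eef [ 561.79 -190.49   99.64] ang -119.69 r 37.97 F [-2.04  0.55  0.71] Frad 0.53 Ftan -2.05 mom [ 0.16  0.25 -0.06] op 0.172
[-1,2.3,1.3,0,0,0,0,-1,4.8,2.3,0,0,0,0,-1,7.3,3.2,0,0,0,0,-1,9.8,4.0,0,0,0,0,-1,12.4,4.5,0,0,0,0] end 574.0 -194.92
```

{"op": "arm_command", "data": {
  "motion": [-1,2.3,1.3,0,0,0,0,-1,4.8,2.3,0,0,0,0,-1,7.3,3.2,0,0,0,0,-1,9.8,4.0,0,0,0,0,-1,12.4,4.5,0,0,0,0]
}}

```text
t: 9.8
eef_pos: [574.1, -194.8, 99.6]
tcp_rot: [-3.142, 0.0, -0.0]
ft_force: [-1.4, 1.4, 0.6]
opening: 0.171
```

```bash
python3 - <<'E'
from h import *
st((580.6,-157.5))
arc((580.6,-157.5),38,(574.0,-194.9),[264,268,272,276,280])
E
```

```text
9.8 eef [ 574.1  -194.83   99.58] ang -99.87 r 37.89 F [-1.44  1.35  0.58] Frad -1.08 Ftan -1.65 mom [ 0.31  0.3  -0.02] op 0.171
[-1,2.6,0.4,0,0,0,0,-1,5.3,0.6,0,0,0,0,-1,7.9,0.6,0,0,0,0,-1,10.6,0.4,0,0,0,0,-1,13.2,0.0,0,0,0,0] end 587.2 -194.92
```

{"op": "arm_command", "data": {
  "motion": [-1,2.6,0.4,0,0,0,0,-1,5.3,0.6,0,0,0,0,-1,7.9,0.6,0,0,0,0,-1,10.6,0.4,0,0,0,0,-1,13.2,0,0,0,0,0]
}}

```text
t: 10.3
eef_pos: [587.3, -194.8, 99.6]
tcp_rot: [-3.142, 0.0, -0.0]
ft_force: [-1.9, 2.7, -0.2]
opening: 0.172
```

```bash
python3 - <<'E'
from h import *
st((580.6,-157.5))
arc((580.6,-157.5),38,(587.2,-194.9),[284,288,292,296,300])
E
```

```text
10.3 eef [ 587.26 -194.76   99.6 ] ang -79.86 r 37.85 F [-1.95  2.71 -0.23] Frad -3.01 Ftan -1.44 mom [ 0.49  0.39 -0.  ] op 0.172
[-1,2.6,-0.5,0,0,0,0,-1,5.1,-1.3,0,0,0,0,-1,7.6,-2.2,0,0,0,0,-1,10.1,-3.2,0,0,0,0,-1,12.4,-4.5,0,0,0,0] end 599.6 -190.41
```

{"op": "arm_command", "data": {
  "motion": [-1,2.6,-0.7,0,0,0,0,-1,5.1,-1.6,0,0,0,0,-1,7.6,-2.6,0,0,0,0,-1,10.1,-3.6,0,0,0,0,-1,12.4,-4.9,0,0,0,0]
}}

```text
t: 10.8
eef_pos: [599.7, -190.0, 99.6]
tcp_rot: [3.141, 0.0, -0.0]
ft_force: [-2.4, -0.1, 0.1]
opening: 0.17
```

```bash
python3 - <<'E'
from h import *
st((580.6,-157.1))
arc((580.6,-157.1),38,(599.6,-190.0),[304,308,312,316,320])
E
```

```text
10.8 eef [ 599.73 -189.96   99.62] ang -59.8 r 38.02 F [-2.39 -0.06  0.11] Frad -1.15 Ftan -2.1 mom [ 0.11  0.45 -0.02] op 0.17
[-1,2.2,-1.4,0,0,0,0,-1,4.4,-3.0,0,0,0,0,-1,6.4,-4.7,0,0,0,0,-1,8.3,-6.5,0,0,0,0,-1,10.1,-8.5,0,0,0,0] end 609.71 -181.53
```

{"op": "arm_command", "data": {
  "motion": [-1,2.2,-1.4,0,0,0,0,-1,4.4,-3.0,0,0,0,0,-1,6.4,-4.7,0,0,0,0,-1,8.3,-6.5,0,0,0,0,-1,10.1,-8.5,0,0,0,0]
}}

```text
t: 11.3
eef_pos: [609.5, -181.5, 99.6]
tcp_rot: [3.141, 0.001, 0.0]
ft_force: [-5.7, -4.2, 0.7]
opening: 0.176
```

```bash
python3 - <<'E'
from h import *
st((580.6,-157.1))
arc((580.6,-157.1),38,(609.7,-181.5),[323,326,329,332,335])
E
```

```text
11.3 eef [ 609.53 -181.53   99.59] ang -40.18 r 37.87 F [-5.72 -4.24  0.75] Frad -1.63 Ftan -6.93 mom [-0.67  1.14  0.04] op 0.176
[-1,1.2,-1.5,0,0,0,0,-1,2.4,-3.2,0,0,0,0,-1,3.5,-4.8,0,0,0,0,-1,4.5,-6.6,0,0,0,0,-1,5.3,-8.3,0,0,0,0] end 615.04 -173.16
```

```bash
python3 - <<'E'
from h import *
st((580.6,-157.1))
arc((580.6,-157.1),38,(609.7,-181.5),[321.5,323,323])
E
```

```text
11.3 eef [ 609.53 -181.53   99.59] ang -40.18 r 37.87 F [-5.72 -4.24  0.75] Frad -1.63 Ftan -6.93 mom [-0.67  1.14  0.04] op 0.176
[-1,0.6,-0.7,0,0,0,0,-1,1.2,-1.5,0,0,0,0,-1,1.2,-1.5,0,0,0,0] end 610.95 -179.97
```

{"op": "arm_command", "data": {
  "motion": [-1,0.6,-0.8,0,0,0,0,-1,1.2,-1.5,0,0,0,0,-1,1.2,-1.5,0,0,0,0]
}}

```text
t: 11.6
eef_pos: [610.3, -180.6, 99.6]
tcp_rot: [3.141, 0.001, 0.0]
ft_force: [-6.1, -7.1, 1.1]
opening: 0.171
```

```bash
python3 - <<'E'
from h import *
st((580.6,-157.1))
E
```

```text
11.6 eef [ 610.33 -180.57   99.58] ang -38.29 r 37.88 F [-6.12 -7.14  1.13] Frad -0.38 Ftan -9.39 mom [-1.06  1.32 -0.01] op 0.171
```

The stop is clear: tangential force rose from 2 N to 6.9 N and then 9.4 N at about 1.3 N/deg, which matches the coupling's stiffness. Both readings put the unloaded stop at an arm angle of about -45.2°. Now I'll wind three turns clockwise from there.

```bash
python3 - <<'E'
from h import *
C=(580.6,-157.1)
f=lambda a:(C[0]+38*np.cos(np.radians(a)),C[1]+38*np.sin(np.radians(a)))
arc(C,38,f(323),[323-9*i for i in range(1,21)])
arc(C,38,f(143),[143-9*i for i in range(1,21)])
E
```

```text
[-1,-4.0,4.5,0,0,0,0,-1,-8.6,8.3,0,0,0,0,-1,-13.7,11.3,0,0,0,0,-1,-19.2,13.5,0,0,0,0,-1,-25.1,14.8,0,0,0,0,-1,-31.0,15.1,0,0,0,0,-1,-36.9,14.6,0,0,0,0,-1,-42.7,13.1,0,0,0,0,-1,-48.2,10.7,0,0,0,0,-1,-53.2,7.5,0,0,0,0,-1,-57.7,3.5,0,0,0,0,-1,-61.5,-1.1,0,0,0,0,-1,-64.5,-6.2,0,0,0,0,-1,-66.7,-11.8,0,0,0,0,-1,-68.0,-17.6,0,0,0,0,-1,-68.3,-23.5,0,0,0,0,-1,-67.8,-29.5,0,0,0,0,-1,-66.3,-35.2,0,0,0,0,-1,-63.9,-40.7,0,0,0,0,-1,-60.7,-45.7,0,0,0,0] end 550.25 -134.23
[-1,4.0,-4.5,0,0,0,0,-1,8.6,-8.3,0,0,0,0,-1,13.7,-11.3,0,0,0,0,-1,19.2,-13.5,0,0,0,0,-1,25.1,-14.8,0,0,0,0,-1,31.0,-15.1,0,0,0,0,-1,36.9,-14.6,0,0,0,0,-1,42.7,-13.1,0,0,0,0,-1,48.2,-10.7,0,0,0,0,-1,53.2,-7.5,0,0,0,0,-1,57.7,-3.5,0,0,0,0,-1,61.5,1.1,0,0,0,0,-1,64.5,6.2,0,0,0,0,-1,66.7,11.8,0,0,0,0,-1,68.0,17.6,0,0,0,0,-1,68.3,23.5,0,0,0,0,-1,67.8,29.5,0,0,0,0,-1,66.3,35.2,0,0,0,0,-1,63.9,40.7,0,0,0,0,-1,60.7,45.7,0,0,0,0] end 610.95 -179.97
```

{"op": "arm_command", "data": {
  "motion": [-1,-4.0,4.5,0,0,0,0,-1,-8.6,8.3,0,0,0,0,-1,-13.7,11.3,0,0,0,0,-1,-19.2,13.5,0,0,0,0,-1,-25.1,14.8,0,0,0,0,-1,-31.0,15.1,0,0,0,0,-1,-36.9,14.6,0,0,0,0,-1,-42.7,13.1,0,0,0,0,-1,-48.2,10.7,0,0,0,0,-1,-53.2,7.5,0,0,0,0,-1,-57.7,3.5,0,0,0,0,-1,-61.5,-1.1,0,0,0,0,-1,-64.5,-6.2,0,0,0,0,-1,-66.7,-11.8,0,0,0,0,-1,-68.0,-17.6,0,0,0,0,-1,-68.3,-23.5,0,0,0,0,-1,-67.8,-29.5,0,0,0,0,-1,-66.3,-35.2,0,0,0,0,-1,-63.9,-40.7,0,0,0,0,-1,-60.7,-45.7,0,0,0,0]
}}

```text
t: 13.6
eef_pos: [550.3, -133.7, 99.6]
tcp_rot: [-3.142, 0.0, -0.0]
ft_force: [-0.6, -3.3, -0.4]
opening: 0.17
```

```bash
python3 - <<'E'
from h import *
st((580.6,-157.1))
E
```

```text
13.6 eef [ 550.29 -133.66   99.59] ang 142.29 r 38.32 F [-0.6  -3.29 -0.43] Frad -1.54 Ftan 2.97 mom [-0.44  0.   -0.  ] op 0.17
```

{"op": "arm_command", "data": {
  "motion": [-1,4.0,-4.5,0,0,0,0,-1,8.6,-8.3,0,0,0,0,-1,13.7,-11.3,0,0,0,0,-1,19.2,-13.5,0,0,0,0,-1,25.1,-14.8,0,0,0,0,-1,31.0,-15.1,0,0,0,0,-1,36.9,-14.6,0,0,0,0,-1,42.7,-13.1,0,0,0,0,-1,48.2,-10.7,0,0,0,0,-1,53.2,-7.5,0,0,0,0,-1,57.7,-3.5,0,0,0,0,-1,61.5,1.1,0,0,0,0,-1,64.5,6.2,0,0,0,0,-1,66.7,11.8,0,0,0,0,-1,68.0,17.6,0,0,0,0,-1,68.3,23.5,0,0,0,0,-1,67.8,29.5,0,0,0,0,-1,66.3,35.2,0,0,0,0,-1,63.9,40.7,0,0,0,0,-1,60.7,45.7,0,0,0,0]
}}

```text
t: 15.6
eef_pos: [610.8, -180.3, 99.6]
tcp_rot: [-3.142, -0.0, -0.0]
ft_force: [-1.8, 4.7, -1.3]
opening: 0.168
```

```bash
python3 - <<'E'
from h import *
st((580.6,-157.1))
E
```

```text
15.6 eef [ 610.76 -180.25   99.63] ang -37.52 r 38.02 F [-1.76  4.68 -1.25] Frad -4.24 Ftan 2.64 mom [ 0.84  0.44 -0.01] op 0.168
```

One turn done, with the tangential force steady at about 2.7 N. Now the second turn.

{"op": "arm_command", "data": {
  "motion": [-1,-4.0,4.5,0,0,0,0,-1,-8.6,8.3,0,0,0,0,-1,-13.7,11.3,0,0,0,0,-1,-19.2,13.5,0,0,0,0,-1,-25.1,14.8,0,0,0,0,-1,-31.0,15.1,0,0,0,0,-1,-36.9,14.6,0,0,0,0,-1,-42.7,13.1,0,0,0,0,-1,-48.2,10.7,0,0,0,0,-1,-53.2,7.5,0,0,0,0,-1,-57.7,3.5,0,0,0,0,-1,-61.5,-1.1,0,0,0,0,-1,-64.5,-6.2,0,0,0,0,-1,-66.7,-11.8,0,0,0,0,-1,-68.0,-17.6,0,0,0,0,-1,-68.3,-23.5,0,0,0,0,-1,-67.8,-29.5,0,0,0,0,-1,-66.3,-35.2,0,0,0,0,-1,-63.9,-40.7,0,0,0,0,-1,-60.7,-45.7,0,0,0,0]
}}

```text
t: 17.6
eef_pos: [550.3, -133.7, 99.6]
tcp_rot: [-3.142, 0.0, -0.0]
ft_force: [-0.9, -1.9, 0.2]
opening: 0.173
```

{"op": "arm_command", "data": {
  "motion": [-1,4.0,-4.5,0,0,0,0,-1,8.6,-8.3,0,0,0,0,-1,13.7,-11.3,0,0,0,0,-1,19.2,-13.5,0,0,0,0,-1,25.1,-14.8,0,0,0,0,-1,31.0,-15.1,0,0,0,0,-1,36.9,-14.6,0,0,0,0,-1,42.7,-13.1,0,0,0,0,-1,48.2,-10.7,0,0,0,0,-1,53.2,-7.5,0,0,0,0,-1,57.7,-3.5,0,0,0,0,-1,61.5,1.1,0,0,0,0,-1,64.5,6.2,0,0,0,0,-1,66.7,11.8,0,0,0,0,-1,68.0,17.6,0,0,0,0,-1,68.3,23.5,0,0,0,0,-1,67.8,29.5,0,0,0,0,-1,66.3,35.2,0,0,0,0,-1,63.9,40.7,0,0,0,0,-1,60.7,45.7,0,0,0,0]
}}

```text
t: 19.6
eef_pos: [610.8, -180.3, 99.6]
tcp_rot: [-3.142, -0.0, -0.0]
ft_force: [-2.3, 4.6, -1.9]
opening: 0.175
```

```bash
python3 - <<'E'
from h import *
st((580.6,-157.1))
import cv2
p,d=env.read_camera("side"); a=p[110:240,290:470]; cv2.imwrite("pics/b4.png",cv2.cvtColor(cv2.resize(a,None,fx=4,fy=4,interpolation=cv2.INTER_CUBIC),cv2.COLOR_RGB2BGR))
E
```

```text
19.6 eef [ 610.76 -180.27   99.61] ang -37.53 r 38.03 F [-2.25  4.63 -1.95] Frad -4.61 Ftan 2.3 mom [ 0.85  0.43 -0.01] op 0.175
```

View pics/b4.png

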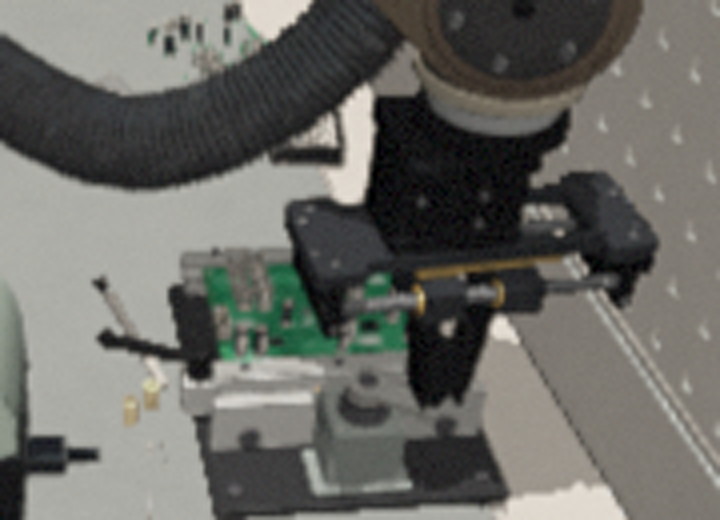

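The picture shows the grip still held, with the arm pointing right and toward the camera at crop (430,390), and the board undisturbed. Now the third turn.

{"op": "arm_command", "data": {
  "motion": [-1,-4.0,4.5,0,0,0,0,-1,-8.6,8.3,0,0,0,0,-1,-13.7,11.3,0,0,0,0,-1,-19.2,13.5,0,0,0,0,-1,-25.1,14.8,0,0,0,0,-1,-31.0,15.1,0,0,0,0,-1,-36.9,14.6,0,0,0,0,-1,-42.7,13.1,0,0,0,0,-1,-48.2,10.7,0,0,0,0,-1,-53.2,7.5,0,0,0,0,-1,-57.7,3.5,0,0,0,0,-1,-61.5,-1.1,0,0,0,0,-1,-64.5,-6.2,0,0,0,0,-1,-66.7,-11.8,0,0,0,0,-1,-68.0,-17.6,0,0,0,0,-1,-68.3,-23.5,0,0,0,0,-1,-67.8,-29.5,0,0,0,0,-1,-66.3,-35.2,0,0,0,0,-1,-63.9,-40.7,0,0,0,0,-1,-60.7,-45.7,0,0,0,0]
}}

```text
t: 21.65
eef_pos: [550.3, -133.7, 99.6]
tcp_rot: [-3.142, 0.0, -0.0]
ft_force: [-0.2, -3.3, 0.1]
opening: 0.174
```

{"op": "arm_command", "data": {
  "motion": [-1,4.0,-4.5,0,0,0,0,-1,8.6,-8.3,0,0,0,0,-1,13.7,-11.3,0,0,0,0,-1,19.2,-13.5,0,0,0,0,-1,25.1,-14.8,0,0,0,0,-1,31.0,-15.1,0,0,0,0,-1,36.9,-14.6,0,0,0,0,-1,42.7,-13.1,0,0,0,0,-1,48.2,-10.7,0,0,0,0,-1,53.2,-7.5,0,0,0,0,-1,57.7,-3.5,0,0,0,0,-1,61.5,1.1,0,0,0,0,-1,64.5,6.2,0,0,0,0,-1,66.7,11.8,0,0,0,0,-1,68.0,17.6,0,0,0,0,-1,68.3,23.5,0,0,0,0,-1,67.8,29.5,0,0,0,0,-1,66.3,35.2,0,0,0,0,-1,63.9,40.7,0,0,0,0,-1,60.7,45.7,0,0,0,0]
}}

```text
t: 23.65
eef_pos: [610.7, -180.3, 99.6]
tcp_rot: [-3.141, -0.0, -0.0]
ft_force: [-1.5, 3.8, -1.2]
opening: 0.173
```

```bash
python3 - <<'E'
from h import *
st((580.6,-157.1))
C=(580.6,-157.1)
f=lambda a:(C[0]+38*np.cos(np.radians(a)),C[1]+38*np.sin(np.radians(a)))
arc(C,38,f(323),[318,313,313,313])
E
```

```text
23.65 eef [ 610.74 -180.26   99.62] ang -37.53 r 38.01 F [-1.47  3.81 -1.18] Frad -3.49 Ftan 2.12 mom [ 0.9   0.44 -0.04] op 0.173
[-1,-2.1,2.6,0,0,0,0,-1,-4.4,4.9,0,0,0,0,-1,-4.4,4.9,0,0,0,0,-1,-4.4,4.9,0,0,0,0] end 606.52 -184.89
```

{"op": "arm_command", "data": {
  "motion": [-1,-2.1,2.6,0,0,0,0,-1,-4.4,4.9,0,0,0,0,-1,-4.4,4.9,0,0,0,0,-1,-4.4,4.9,0,0,0,0]
}}

```text
t: 24.05
eef_pos: [606.4, -185.0, 99.7]
tcp_rot: [3.141, -0.0, -0.0]
ft_force: [-3.2, 2.7, -1.6]
opening: 0.172
```

```bash
python3 - <<'E'
from h import *
st((580.6,-157.1))
E
```

```text
24.05 eef [ 606.4  -184.96   99.66] ang -47.2 r 37.97 F [-3.2   2.71 -1.64] Frad -4.16 Ftan -0.51 mom [ 0.45  0.34 -0.  ] op 0.172
```

The arm is at -47.2° against a target of -45.2°, with almost no load. I'll let go and rise.

{"op": "arm_command", "data": {
  "motion": [0.2,0,0,0,0,0,0,0.2,0,0,0,0,0,0,0.2,0,0,0,0,0,0,0.2,0,0,0,0,0,0,0.2,0,0,0,0,0,0,0.2,0,0,-30,0,0,0,0.2,0,0,-70,0,0,0,0.2,0,0,-100,0,0,0,0.2,0,0,-100,0,0,0]
}}

```text
t: 24.95
eef_pos: [607.9, -185.4, 204.1]
tcp_rot: [3.139, -0.007, -0.0]
ft_force: [-0.8, -0.2, -0.4]
opening: 0.6
```

```bash
python3 - <<'E'
from h import *
st((580.6,-157.1))
import cv2
ims=[]
for c,(v,u) in {"side":(110,280),"top":(70,230)}.items():
    p,d=env.read_camera(c); np.save(f"{c}2.npy",d); a=p[v:v+160,u:u+160]; ims.append(cv2.resize(a,(400,400),interpolation=cv2.INTER_CUBIC))
    for l in("grip_mid","crank_centre","lever_pivot","lever_tip","board","rail_mark"): print(c,l,[(r["location"],round(r["confidence"],2)) for r in env.spot_point(c,l)][:2])
cv2.imwrite("pics/b5.png",cv2.cvtColor(np.hstack(ims),cv2.COLOR_RGB2BGR))
P=cloud("side",np.load("side2.npy"));z=P[...,2]
g=P[(P[...,0]>540)&(P[...,0]<660)&(P[...,1]>-215)&(P[...,1]<-100)&(z>100)&(z<145)];print(g.mean(0),len(g))
g=g[g[:,2]>132];print(g.mean(0),len(g))
E
```

```text
24.95 eef [ 607.95 -185.44  204.06] ang -46.02 r 39.38 F [-0.83 -0.17 -0.38] Frad -0.45 Ftan -0.71 mom [-0.04 -0.07  0.02] op 0.6
side grip_mid [([401.1, 201.6], 0.71)]
side crank_centre [([380.1, 209.2], 0.85)]
side lever_pivot [([340.3, 198.1], 0.82)]
side lever_tip [([317.7, 193.3], 0.56)]
side board [([238.1, 285.5], 0.78)]
side rail_mark [([376.6, 198.8], 0.87)]
top grip_mid []
top crank_centre []
top lever_pivot []
top lever_tip []
top board [([379.8, 282.1], 0.59)]
top rail_mark []
[ 605.04783854 -188.12865513  122.02836201] 117
[ 606.13910906 -186.12993414  136.08641348] 31
```

View pics/b5.png

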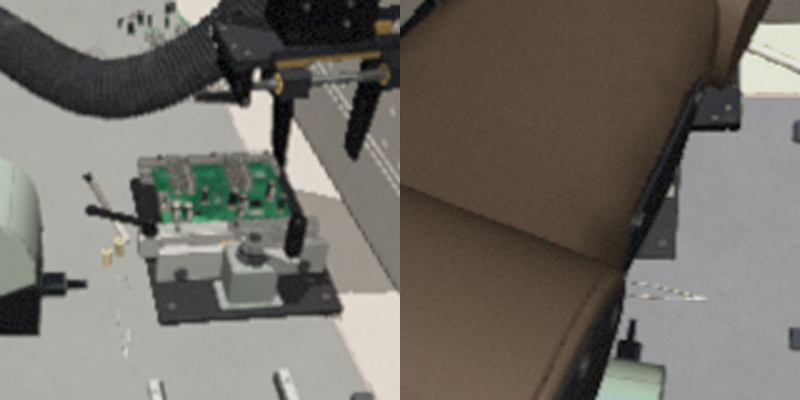

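The picture shows the crank free with its grip at side px (400,203). The depth puts it at (606,-186), which is -47°. The board sits in the rails, and the lever still points left with its ball at px (317,193). I'll measure the lever next.

```bash
python3 - <<'E'
from h import *
P=cloud("side",np.load("side2.npy"));z=P[...,2]
print("piv",onz("side",(340.3,198.1),70),"tip",onz("side",(317.7,193.3),82))
m=(z>60)&(z<95)&(P[...,0]>425)&(P[...,0]<512)&(P[...,1]>-130)&(P[...,1]<-50)
l=P[m]
for a in range(430,515,8):
    q=l[(l[:,0]>=a)&(l[:,0]<a+8)]
    if len(q):print(a,len(q),q.mean(0).round(1),q[:,1].min().round(1),q[:,1].max().round(1),q[:,2].max().round(1))
A=np.polyfit(l[l[:,0]<485][:,0],l[l[:,0]<485][:,1],1);print(A,np.degrees(np.arctan(A[0])))
# obstacle heights around
Pt=cloud("top",np.load("top.npy"))
for name,Q in(("top0",Pt),("side",P)):
    for x0 in range(340,500,20):
        r=[]
        for y0 in range(-200,0,20):
            k=(Q[...,0]>=x0)&(Q[...,0]<x0+20)&(Q[...,1]>=y0)&(Q[...,1]<y0+20)&(Q[...,2]<300)
            r.append(int(Q[...,2][k].max()) if k.sum() else -1)
        print(name,x0,r)
E
```

```text
piv [498.365903   -89.87097133  70.        ] tip [443.60462838 -76.91439627  82.        ]
430 8 [435.4 -80.3  83.6] -84.2 -75.5 86.0
438 18 [441.7 -82.7  84.2] -87.5 -76.0 88.8
446 14 [450.2 -83.3  80.5] -86.0 -80.1 85.9
454 13 [458.  -85.2  78.3] -88.1 -78.8 81.3
462 15 [466.  -87.1  76.6] -91.7 -83.3 80.5
470 13 [473.6 -88.1  73.4] -91.7 -79.3 78.0
478 15 [481.6 -89.7  72.2] -92.3 -85.1 77.1
486 22 [490.9 -92.8  69.7] -97.2 -83.8 76.2
494 20 [498.3 -94.1  70.9] -97.9 -86.0 76.2
502 2 [502.4 -91.5  67.9] -93.5 -89.5 72.7
[-0.18815929  0.92202013] -10.656142811341713
top0 340 [-1, 131, 147, 149, 151, 152, 154, 5, 5, 14]
top0 360 [-1, 123, 132, 136, 141, 143, 144, 6, 7, 6]
top0 380 [6, 6, 44, 48, 102, 113, 119, 6, 6, 7]
top0 400 [6, 6, 41, 47, 6, 7, 7, 6, 5, 5]
top0 420 [6, 6, 8, 41, 6, 90, 87, 5, 6, 5]
top0 440 [12, 10, 10, 10, 10, 89, 85, 6, 7, 5]
top0 460 [7, 7, 10, 8, 8, 81, 22, 23, 11, 11]
top0 480 [7, 22, 24, 60, 75, 78, 22, 23, 21, 16]
side 340 [3, 141, 147, 148, 149, 151, 150, -1, -1, -1]
side 360 [4, 131, 134, 137, 139, 142, 142, -1, -1, -1]
side 380 [3, 4, 48, 99, 111, 117, 119, 3, 3, 1]
side 400 [3, 3, 46, 45, 40, 3, 4, 2, 3, 3]
side 420 [4, 3, 3, 40, 4, 88, 88, 3, 4, 3]
side 440 [11, 9, 9, 5, 3, 86, 87, 4, 4, 4]
side 460 [4, 7, 5, 4, 9, 80, 74, 22, 8, 11]
side 480 [4, 21, 20, 56, 54, 77, 53, 9, 9, 7]
```

Lever axis is about (497,-89.5) and the lever is about 0.12 rad from its free end. The green machine at x<380 is 154 mm tall, so I'll push with the back of the closed fingers and keep the gripper body turned along y at the start. I'm moving there now, still high.

{"op": "arm_command", "data": {
  "motion": [-1,-153.5,-76.7,0,0,0,-79,-1,-153.5,-76.7,0,0,0,-79,-1,-153.5,-76.7,0,0,0,-79,-1,-153.5,-76.7,0,0,0,-79,-1,-153.5,-76.7,0,0,0,-79,-1,-153.5,-76.7,0,0,0,-79,-1,-153.5,-76.7,0,0,0,-79,-1,-153.5,-76.7,0,0,0,-79,-1,-153.5,-76.7,0,0,0,-79,-1,-153.5,-76.7,0,0,0,-79,-1,-153.5,-76.7,0,0,0,-79,-1,-153.5,-76.7,0,0,0,-79]
}}

```text
t: 26.85
eef_pos: [453.0, -108.1, 199.7]
tcp_rot: [3.141, 0.0, 1.375]
ft_force: [-1.1, -0.0, 0.9]
opening: 0.004
```

```bash
python3 - <<'E'
from h import *
st();s=env.state();print(s["tcp_rot"],s["joints"].round(2))
import cv2
p,d=env.read_camera("side"); a=p[90:240,260:450]; cv2.imwrite("pics/b6.png",cv2.cvtColor(cv2.resize(a,None,fx=4,fy=4,interpolation=cv2.INTER_CUBIC),cv2.COLOR_RGB2BGR))
E
```

```text
26.85 eef [ 452.96 -108.11  199.65] ang 158.89 r 136.02 F [-1.08 -0.04  0.86] Frad 0.99 Ftan 0.43 mom [ 0.11 -0.16  0.03] op 0.004
[3.14146715e+00 7.25066202e-05 1.37535485e+00] [-0.38  0.28  1.95 -0.    0.9  -1.75]
```

View pics/b6.png

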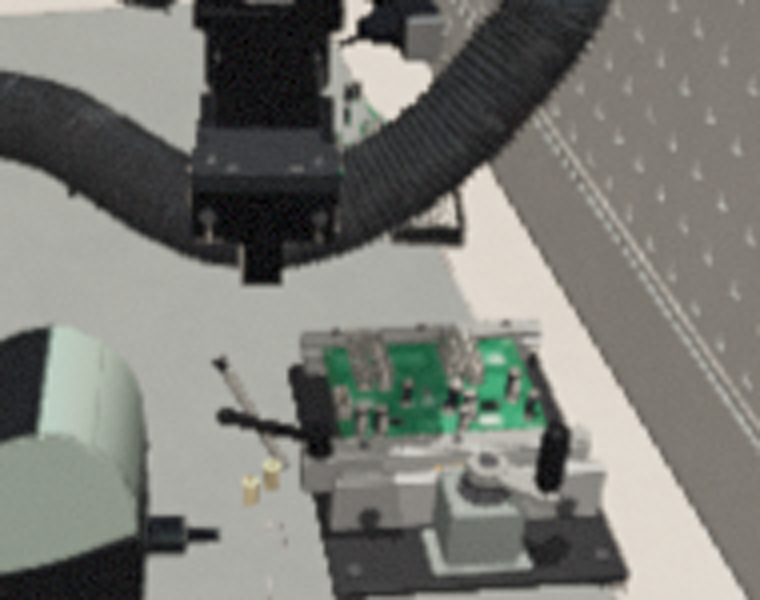

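{"op": "arm_command", "data": {
  "motion": [-1,0,0,40,0,0,0,-1,0,0,80,0,0,0,-1,0,0,110,0,0,0,-1,0,0,129,0,0,0,-1,0,0,129,0,0,0,-1,0,0,129,0,0,0]
}}

```text
t: 27.5
eef_pos: [453.1, -108.2, 70.9]
tcp_rot: [-3.141, 0.0, 1.378]
ft_force: [0.1, -0.2, 0.1]
opening: 0.001
```

```bash
cat >> h.py <<'E'
def lev(p0,yaw0,phis,piv=(497,-89.5),r=38,d=17):
    "p0 commanded XY, yaw0 deg; push path for lever world angles phis"
    c,s=np.cos(np.radians(yaw0)),np.sin(np.radians(yaw0));o=[]
    for f in phis:
        u=np.array([np.cos(np.radians(f)),np.sin(np.radians(f))]);n=np.array([u[1],-u[0]])
        q=np.array(piv)+r*u-d*n; w=q-p0
        o+=[-1,float(round(w[0]*c+w[1]*s,1)),float(round(w[0]*s-w[1]*c,1)),0,0,0,float(round(yaw0-(f-90),1))]
    print(o,"end",q.round(1),"yaw",f-90)
E
python3 - <<'E'
from h import *
st();s=env.state();print(s["tcp_rot"])
e=s["eef_pos"][:2]
lev(e,78.8,[169,165,160,155,150,145,140])
import cv2
p,d=env.read_camera("side"); a=p[90:240,260:450]; cv2.imwrite("pics/b7.png",cv2.cvtColor(cv2.resize(a,None,fx=4,fy=4,interpolation=cv2.INTER_CUBIC),cv2.COLOR_RGB2BGR))
E
```

```text
27.5 eef [ 453.11 -108.2    70.93] ang 158.9 r 135.85 F [ 0.06 -0.16  0.06] Frad -0.12 Ftan 0.13 mom [ 0.03 -0.17  0.05] op 0.001
[-3.14129382e+00  2.89630578e-05  1.37765513e+00]
[-1, 9.7, 1.5, 0, 0, 0, -0.2, -1, 12.4, 0.4, 0, 0, 0, 3.8, -1, 15.9, -0.7, 0, 0, 0, 8.8, -1, 19.4, -1.5, 0, 0, 0, 13.8, -1, 23.0, -2.0, 0, 0, 0, 18.8, -1, 26.6, -2.2, 0, 0, 0, 23.8, -1, 30.3, -2.1, 0, 0, 0, 28.8] end [457.  -78.1] yaw 50
```

View pics/b7.png

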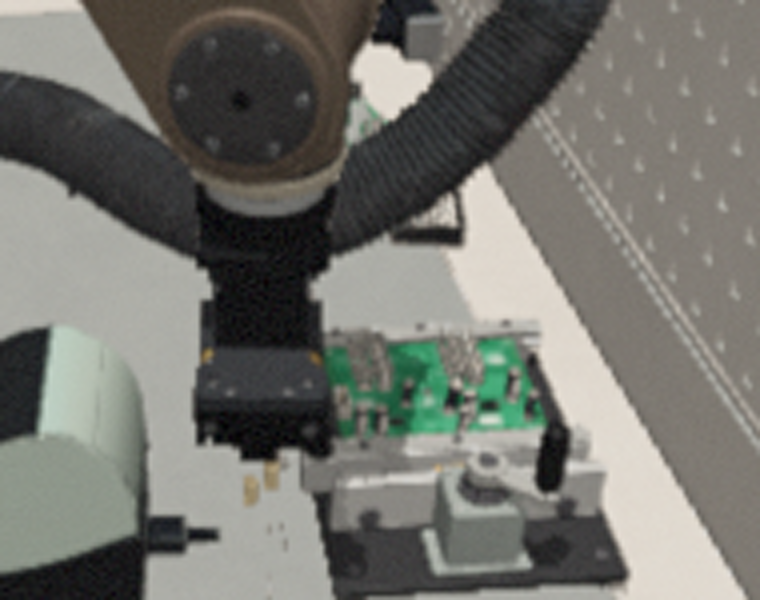

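The gripper is down beside the lever with no contact force, clear of the green machine at crop x<150. Now I'll push the lever round.

{"op": "arm_command", "data": {
  "motion": [-1,5.0,1.0,0,0,0,0,-1,9.7,1.5,0,0,0,0,-1,12.4,0.4,0,0,0,3.8,-1,15.9,-0.7,0,0,0,8.8,-1,19.4,-1.5,0,0,0,13.8,-1,23.0,-2.0,0,0,0,18.8,-1,26.6,-2.2,0,0,0,23.8,-1,30.3,-2.1,0,0,0,28.8]
}}

```text
t: 28.35
eef_pos: [457.2, -77.7, 71.3]
tcp_rot: [3.14, -0.0, 0.873]
ft_force: [-0.4, -1.6, 0.0]
opening: 0.005
```

```bash
python3 - <<'E'
from h import *
st()
lev((457,-78.1),50,[135,130,125,120,115,110])
E
```

```text
28.35 eef [457.24 -77.73  71.34] ang 147.09 r 146.06 F [-0.4  -1.64  0.03] Frad -0.55 Ftan 1.6 mom [-0.36 -0.21  0.07] op 0.005
[-1, 3.4, -1.4, 0, 0, 0, 5.0, -1, 6.8, -2.4, 0, 0, 0, 10.0, -1, 10.4, -3.1, 0, 0, 0, 15.0, -1, 14.0, -3.6, 0, 0, 0, 20.0, -1, 17.6, -3.7, 0, 0, 0, 25.0, -1, 21.3, -3.4, 0, 0, 0, 30.0] end [468.  -59.6] yaw 20
```

Contact force is about 1.7 N, as expected for moving the lever. Continuing.

{"op": "arm_command", "data": {
  "motion": [-1,3.4,-1.4,0,0,0,5.0,-1,6.8,-2.4,0,0,0,10.0,-1,10.4,-3.1,0,0,0,15.0,-1,14.0,-3.6,0,0,0,20.0,-1,17.6,-3.7,0,0,0,25.0,-1,21.3,-3.4,0,0,0,30.0]
}}

```text
t: 28.95
eef_pos: [468.2, -59.2, 71.3]
tcp_rot: [3.141, -0.001, 0.349]
ft_force: [-0.2, -2.0, 0.2]
opening: 0.002
```

```bash
python3 - <<'E'
from h import *
st()
lev((468,-59.6),20,[107,104,101,98,96])
import cv2
p,d=env.read_camera("side"); a=p[90:240,260:450]; cv2.imwrite("pics/b8.png",cv2.cvtColor(cv2.resize(a,None,fx=4,fy=4,interpolation=cv2.INTER_CUBIC),cv2.COLOR_RGB2BGR))
E
```

```text
28.95 eef [468.15 -59.15  71.34] ang 138.75 r 148.56 F [-0.22 -1.98  0.22] Frad -1.14 Ftan 1.64 mom [-0.37 -0.01  0.01] op 0.002
[-1, 2.0, -0.8, 0, 0, 0, 3.0, -1, 4.1, -1.6, 0, 0, 0, 6.0, -1, 6.2, -2.2, 0, 0, 0, 9.0, -1, 8.3, -2.7, 0, 0, 0, 12.0, -1, 9.7, -3.0, 0, 0, 0, 14.0] end [476.1 -53.5] yaw 6
```

View pics/b8.png

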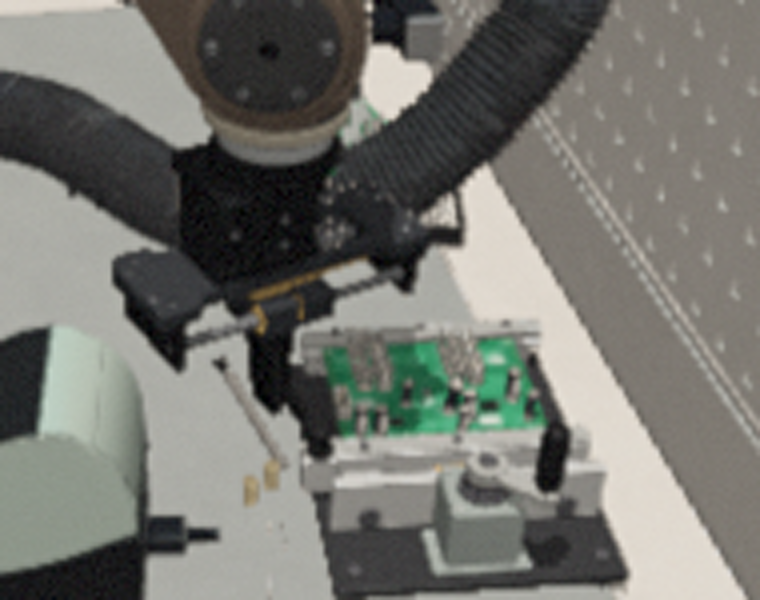

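The lever is swinging in: it shows beside the finger at crop (310,410), and the board is untouched. Now the last stretch, in small steps.

{"op": "arm_command", "data": {
  "motion": [-1,2.0,-0.8,0,0,0,3.0,-1,4.1,-1.6,0,0,0,6.0,-1,6.2,-2.2,0,0,0,9.0,-1,8.3,-2.7,0,0,0,12.0,-1,8.3,-2.7,0,0,0,12.0]
}}

```text
t: 29.5
eef_pos: [474.8, -53.8, 71.1]
tcp_rot: [3.141, -0.001, 0.144]
ft_force: [0.4, -0.5, 0.7]
opening: 0.007
```

```bash
python3 - <<'E'
from h import *
st()
P0=(475,-54.2)
import cv2
p,d=env.read_camera("side"); P=cloud("side",d)
print([(l,[(r["location"],round(r["confidence"],2)) for r in env.spot_point("side",l)][:2]) for l in("lever_tip","lever_pivot")])
lev((474.9,-54.2),8,[96,94,92,90])
a=p[90:240,260:450]; cv2.imwrite("pics/b9.png",cv2.cvtColor(cv2.resize(a,None,fx=4,fy=4,interpolation=cv2.INTER_CUBIC),cv2.COLOR_RGB2BGR))
E
```

```text
29.5 eef [474.82 -53.82  71.1 ] ang 135.48 r 147.3 F [ 0.35 -0.5   0.75] Frad -0.61 Ftan 0.11 mom [-0.09 -0.01 -0.03] op 0.007
[('lever_tip', [([329.6, 180.5], 0.67)]), ('lever_pivot', [])]
[-1, 1.3, -0.5, 0, 0, 0, 2.0, -1, 2.7, -1.1, 0, 0, 0, 4.0, -1, 4.0, -1.5, 0, 0, 0, 6.0, -1, 5.4, -2.0, 0, 0, 0, 8.0] end [480.  -51.5] yaw 0
```

View pics/b9.png

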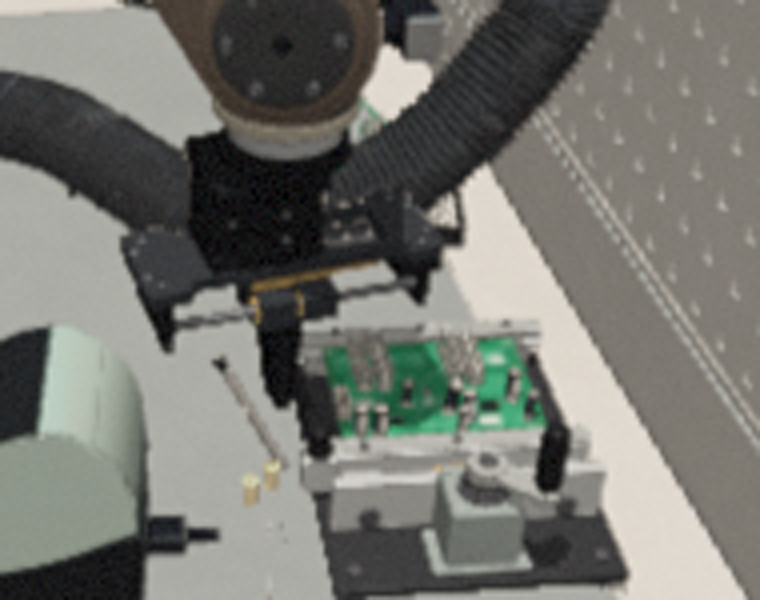

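{"op": "arm_command", "data": {
  "motion": [-1,1.3,-0.5,0,0,0,2.0,-1,2.7,-1.1,0,0,0,4.0,-1,2.7,-1.1,0,0,0,4.0]
}}

```text
t: 29.95
eef_pos: [477.0, -52.5, 70.7]
tcp_rot: [3.142, 0.0, 0.074]
ft_force: [-1.3, -0.4, 1.3]
opening: 0.003
```

```bash
python3 - <<'E'
from h import *
st()
print(onz("side",(329.6,180.5),82))
E
```

```text
29.95 eef [476.99 -52.5   70.7 ] ang 134.52 r 146.7 F [-1.32 -0.37  1.29] Frad 0.67 Ftan 1.2 mom [-0.06 -0.    0.06] op 0.003
[482.58336924 -30.49170787  82.        ]
```

```bash
python3 - <<'E'
from h import *
lev((477.5,-52.8),4,[92,90,88])
E
```

```text
[-1, 1.2, -0.6, 0, 0, 0, 2.0, -1, 2.6, -1.1, 0, 0, 0, 4.0, -1, 4.0, -1.6, 0, 0, 0, 6.0] end [481.3 -50.9] yaw -2
```

{"op": "arm_command", "data": {
  "motion": [-1,1.2,-0.6,0,0,0,2.0,-1,2.6,-1.1,0,0,0,4.0,-1,2.6,-1.1,0,0,0,4.0]
}}

```text
t: 30.25
eef_pos: [479.2, -51.3, 70.6]
tcp_rot: [3.142, 0.001, 0.005]
ft_force: [-2.5, -2.0, 2.2]
opening: 0.003
```

```bash
python3 - <<'E'
from h import *
st()
p,d=env.read_camera("side")
print([(l,[(r["location"],round(r["confidence"],2)) for r in env.spot_point("side",l)][:2]) for l in("lever_tip","lever_pivot")])
E
```

```text
30.25 eef [479.2  -51.28  70.62] ang 133.56 r 146.04 F [-2.49 -2.01  2.15] Frad 0.26 Ftan 3.19 mom [-0.27  0.33 -0.01] op 0.003
[('lever_tip', [([380.4, 207.8], 0.75), ([330.2, 179.6], 0.39)]), ('lever_pivot', [([338.8, 199.3], 0.76)])]
```

{"op": "arm_command", "data": {
  "motion": [-1,0.7,-0.2,0,0,0,1.0,-1,1.4,-0.5,0,0,0,2.0,-1,1.4,-0.5,0,0,0,2.0]
}}

```text
t: 30.7
eef_pos: [479.6, -50.8, 70.5]
tcp_rot: [-3.142, 0.003, -0.032]
ft_force: [-8.0, -3.3, 5.6]
opening: 0.005
```

```bash
python3 - <<'E'
from h import *
st()
E
```

```text
30.7 eef [479.56 -50.77  70.47] ang 133.33 r 146.17 F [-7.95 -3.26  5.61] Frad 3.08 Ftan 8.02 mom [-0.6   1.39  0.05] op 0.005
```

The lever is against its stop: the force jumped from 3 N to 8.6 N with almost no travel. I'll back off a little and rise clear.

{"op": "arm_command", "data": {
  "motion": [-1,-5,0,0,0,0,0,-1,-10,0,0,0,0,0,-1,-10,0,-20,0,0,0,-1,-10,0,-60,0,0,0,-1,-10,0,-100,0,0,0,-1,-10,0,-140,0,0,0,-1,-10,0,-180,0,0,0,-1,-10,0,-180,0,0,0]
}}

```text
t: 31.5
eef_pos: [472.6, -50.7, 255.2]
tcp_rot: [3.14, -0.009, -0.031]
ft_force: [0.2, -0.3, -0.2]
opening: 0.005
```

```bash
python3 - <<'E'
from h import *
st()
import cv2
p,d=env.read_camera("side");P=cloud("side",d)
for l in("lever_tip","lever_pivot","grip_mid","crank_centre","rail_mark"):
    print(l,[(r["location"],round(r["confidence"],2)) for r in env.spot_point("side",l)][:2])
d0=np.load("side.npy")
for r in env.silhouettes("side","board")[:3]:
    m=r["region"]&(d>0);print(r["location"],m.sum(),P[m].mean(0).round(1),np.percentile(P[m],[2,50,98],axis=0).round(0).tolist())
z=P[...,2]
g=P[(P[...,0]>540)&(P[...,0]<660)&(P[...,1]>-215)&(P[...,1]<-100)&(z>132)&(z<145)];print("grip top",g.mean(0),len(g))
a=p[120:240,290:450]; cv2.imwrite("pics/c1.png",cv2.cvtColor(cv2.resize(a,None,fx=5,fy=5,interpolation=cv2.INTER_CUBIC),cv2.COLOR_RGB2BGR))
E
```

```text
31.5 eef [472.64 -50.72 255.2 ] ang 135.22 r 151.03 F [ 0.24 -0.31 -0.21] Frad -0.39 Ftan 0.05 mom [ 0.03 -0.15 -0.01] op 0.005
lever_tip [([330.6, 180.2], 0.57)]
lever_pivot [([340.5, 197.1], 0.9), ([368.6, 212.0], 0.53)]
grip_mid [([399.3, 205.4], 0.51)]
crank_centre [([381.4, 206.7], 0.76)]
rail_mark [([376.4, 198.5], 0.77), ([399.0, 198.8], 0.57)]
[366.3, 186.6] 1193 [584.3 -31.   49.8] [[522.0, -76.0, 43.0], [585.0, -30.0, 47.0], [651.0, 22.0, 67.0]]
[237.7, 291.4] 252 [ 233.1 -276.3    8.2] [[203.0, -306.0, 1.0], [228.0, -287.0, 9.0], [275.0, -230.0, 17.0]]
grip top [ 605.98315892 -185.92987977  136.131536  ] 30
```

View pics/c1.png

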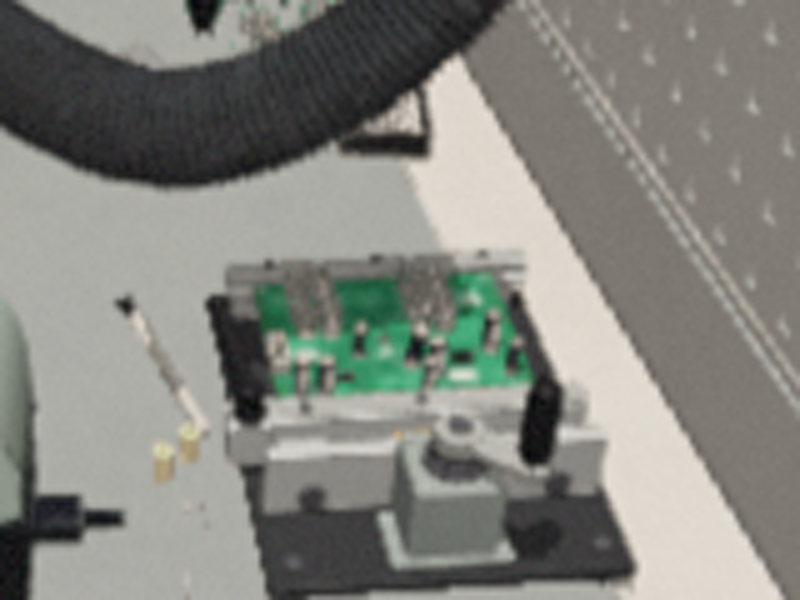

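```bash
python3 - <<'E'
from h import *
p,d=env.read_camera("side");P=cloud("side",d);z=P[...,2]
t=onz("side",(330.6,180.2),82);q=onz("side",(340.5,197.1),70);v=t-q;print(t,q,np.degrees(np.arctan2(v[1],v[0])))
l=P[(z>68)&(z<95)&(P[...,0]>460)&(P[...,0]<512)&(P[...,1]>-110)&(P[...,1]<-10)]
for a in range(-110,-10,10):
    k=l[(l[:,1]>=a)&(l[:,1]<a+10)]
    if len(k):print(a,len(k),k.mean(0).round(1))
A=np.polyfit(l[:,1],l[:,0],1);print("world angle",90+np.degrees(np.arctan(-A[0])))
import cv2
a=p[165:215,315:365]; cv2.imwrite("pics/c2.png",cv2.cvtColor(cv2.resize(a,None,fx=11,fy=11,interpolation=cv2.INTER_CUBIC),cv2.COLOR_RGB2BGR))
E
```

```text
[485.37408732 -29.64945503  82.        ] [499.68310412 -86.17079221  70.        ] 104.20659227506464
-100 19 [496.7 -94.1  72.5]
-90 9 [495.1 -86.1  74.4]
-80 13 [493.7 -75.4  73. ]
-70 15 [494.3 -65.3  75.7]
-60 13 [492.  -56.   78.7]
-50 15 [492.2 -46.   81.8]
-40 18 [490.1 -35.4  84.6]
world angle 95.68656328841692
```

View pics/c2.png

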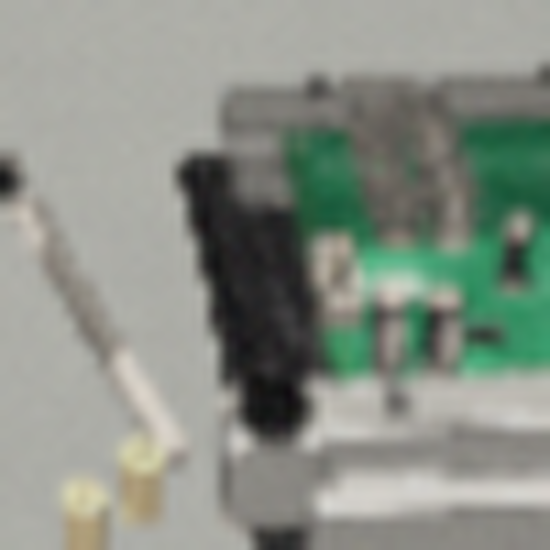

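The depth fit puts the lever at 95.7° in the world frame, which is about 1.40 rad and home. The crop shows it along the dark plate edge, with its ball at px (333,180). The crank and board are where they should be, so I'm handing in.

```bash
python3 - <<'E'
from cell import env
print(env.state()["t"],env.job_done())
E
```

```text
the job is handed in; nothing more can be done
31.9 None
```

The job is done and handed in at t = 31.9 s of the 69 s allowed; the interface gives no verdict. I wound the crank anticlockwise to its stop, wound it clockwise three turns from there, let go, and swung the clamp lever home with the closed fingers.

- **Stop:** the tangential force at the grip rose from 2 N to 9.4 N (limit about 25 N), at the rubber coupling's own stiffness. Two readings put the unloaded stop at an arm angle of -45.2°.
- **Three turns:** the arm ended at -47.2° with almost no load on it, about 2° past exactly three turns against the 27° allowed. After release, the depth image put the grip within about 2° of that.
- **Lever:** the force jumped from 3 N to 8.6 N at its firm stop. A depth fit along the bar gives about 1.40 rad. The point network's readings of ball and pivot disagreed, giving about 1.25 rad, which is still past 1.2. I trusted the depth fit and the stop I felt.
- **Board and robot:** by eye and in the depth image the board lies where it was, to within a few millimetres; I did not measure its shift more finely than that. The gripper is well clear and reads almost no force.

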